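Fit the hopper gasket to the jar filler

TASK

The jar filler has been washed and its hopper gasket, the thin black plate with three holes, lies on the white board, too thin to be picked up flat. Press lightly on it with the fingertips and slide it towards the robot until about a third of its length hangs over the board's front edge, then grip the overhanging end and lower the gasket over the two studs on top of the filler's block until it lies flat and fully home, and let go. Be gentle throughout (dragged under more than 20 N the gasket is scored), do not let it fall, and leave the jar, the lid and the bottle where they stand.

Things in the scene. Friction and masses are not known exactly. Their poses are not given: they have to be found in the camera images.
- gasket_center (a point): Centre (half-way up) of the gasket: a stiff flat black plate, 104 mm long (its x axis), 56 mm wide (y), 3 mm thick, about 35 g. Round holes on its centre line: an 18 mm port in the middle, and a 10 mm stud hole 40 mm to either side of it. The same after half a turn. It slides easily on the board; fingertips grip it better than the board does.
- board_edge (a point): Middle of the front top edge, the one nearer the robot, of a heavy white plastic board that does not move: 300 x 300 mm, top 37 mm above the bench, with free space below and before the edge. x points away from the robot, square to the edge, into the board; y runs along the edge, z up. The gasket lies with its length within 0.25 rad of x.
- filler_seat (a point): Centre of the flat top of the filler's metal block, 150 mm above the bench: 112 mm long along y, 46 mm wide along x, z up, so the gasket overhangs it 5 mm on each long side. Two fixed upright steel studs, 8 mm thick, 16.5 mm high with tapered tips, stand on it at y = +40 and -40 mm; they pass through the gasket's stud holes. The filler does not move. Beyond the +y end is its nozzle, beyond -y its cylinder; both stay lower than the seat.
- jar: Small open glass jar, 56 mm wide, 58 mm high, standing on the filler's base under the nozzle; origin at the centre of its underside. To be left alone.
- lid: Metal jar lid, 62 mm across, 16 mm high, lying on the rear part of the white board; origin at the centre of its underside. To be left alone.
- bottle: Amber bottle with a black cap, 60 mm across, 150 mm high, on the bench beyond the filler and the board; origin at the centre of its underside. To be left alone.
There are look-alikes about, which are no part of the job. What is meant by the part that bears gasket_center is not red, and is the larger of those in its own colour.

How it is judged:
On the way:
1. the gasket lies flat on the board with at least 20 mm of one end over the front edge (x of gasket_center in the frame of board_edge between -0.005 and 0.032 m and y of gasket_center in the frame of board_edge between -0.15 and 0.15 m and z of gasket_center in the frame of board_edge between -0.001 and 0.0035 m and angle between gasket_center's own z axis and vertical below 0.05 rad and angle between the x axis of gasket_center and the x axis of board_edge, either way round below 0.5 rad), for 0.2 s.
At the end, for the whole second after the job is handed in: The gasket lies flat and fully home on the filler's block with both studs through its holes: centre within 3 mm of the seat's centre, within 2 mm of its resting height, level within 0.03 rad, lengthwise along the block within 0.06 rad, and let go (horizontal distance between gasket_center and filler_seat below 0.003 m and z of gasket_center in the frame of filler_seat between -0.001 and 0.0035 m and angle between gasket_center's own z axis and vertical below 0.03 rad and angle between the x axis of gasket_center and the y axis of filler_seat, either way round below 0.06 rad); the robot touches nothing.
It fails at once if the gasket is dragged along the board while pressed on it with more than 20 N (contact force between gasket and board above 20 N and linear speed of gasket above 0.008 m/s).
It fails at once if the fingers dig into the board with more than 40 N (contact force between the fingers and board above 40 N).
It fails at once if the gasket is forced onto the filler with more than 40 N (contact force between gasket and filler above 40 N).
It fails at once if the gasket falls off the board towards the bench (height (world z) of gasket_center below 0.022 m).
It fails at once if the jar, the lid or the bottle is moved by more than 20 mm (distance of any of jar, lid, bottle from where it was at the start of the episode above 0.02 m).
It also fails if it takes over 69 s, if anything falls off the work surface, if the arm or the gripper's body presses on something with over 40 N, if the wrist force passes 120 N, or if a joint passes its speed limit or range.

ROBOT

A 7-joint arm with a two-finger parallel gripper is mounted at the origin on the work surface. World frame = base frame: x ahead of the robot, y to its left, z up, the work surface at z = 0. Lengths are in m, angles in rad, forces in N, time in s.
With the tool pointing down it reaches from about 0.35 to 0.9 m from the base axis. Payload 19.9 kg.
Tool frame: the origin (TCP) lies at the centre of the arm's flange, where the gripper is bolted on; the fingertips stand 173 mm ahead of it and the grasp point (between the pads) lies 155 mm ahead of it (ctrl.hold_point_z is the z of the grasp point in the tool frame, in m); z points along the fingers, y is the line along which they close (so a half turn about z gives the same grasp; the last joint's range is limited). The gripper opens to 85 mm and grips with 20 to 120 N. Pads are 22 mm wide; open, the fingers measure 114 mm over their backs; the gripper's body (76 mm by 85 mm) begins 54 mm behind the grasp point. The pads swing forward as they close: fully open they stand 13 mm farther back than shut.
Start: joints at [-1.228, 0.417, -0.01, 1.614, 0.005, 1.111, -0.053], TCP at [0.234, 0.58, 0.405] pointing down, gripper open.
Joint ranges: [-2.81, 2.81], [-0.39, 2.02], [-1.27, 1.25], [0.06, 2.57], [-1.19, 4.33], [0.19, 2], [-2.82, 2.82]. Speed limits (rad/s): [1.89, 1.89, 2.39, 2.39, 3.01, 3.01, 3.01].

INTERFACE

Orientations are given as a unit quaternion [x, y, z, w].
In Python, from plant import ctrl, vision, ticket gives the robot as it stands.
- The arm moves only by the shell command python3 -m inch 'ROWS' [FORCE]. ROWS is JSON, a list of rows, each a list of 7 numbers: the shift along the tool's x, y, z in m, then the turn, a rotation vector about the tool's x, y, z in rad, then the opening, from 0 (shut) to 1 (fully open). In form: [[dx, dy, dz, wx, wy, wz, gripper], ...]. A call has exactly 10 rows; each row is the pose to reach, as a shift and turn from the pose commanded when the call began, along the tool's axes at that moment; what a row does not reach only later rows make up. A row lasts 1/10 s, in which the tool goes at most 50 mm and 8.59 degrees, less where a joint would pass 70% of its speed; a pose out of reach is approached as far as the arm can. A call with a gripper value outside its range is refused whole. The fingers move at their own pace and stop on an object; FORCE is the grip in N (left out, the last holds). Time passes only in rows, so rows that repeat a pose let the fingers close, or fill a call up. It gives the time, the measured TCP pose, the force, the opening and the grip force at its end, in the units of the state.
- ctrl.sense(): the state, without advancing time (a new reading comes with each control period).
- vision.get_image(name): name is "scene" or "top" or "wrist"; returns a dict with "color" (400x640x3 uint8, red, green, blue), "intrinsics" (3x3 intrinsics, pixels), "R" (3x3) and "t" (3): a world point X has camera coordinates R X + t. Camera axes: x right, y down, z forward; pixel columns grow to the right and rows downward; lengths in m; the calibration is good to about 2 mm. A picture is of the moment at which its call begins. There is no depth.
- ticket.finish_job(): hands the job in; it is judged then, once.
The state is a dict: "time": time; "qpos": joint angles; "qd": joint speeds; "joint_torque": joint torques, N m; "ee_pos": TCP position; "orientation": TCP orientation; "wrist_force": force on the tool from outside, world axes, zero at the start; "torque": the same for the moment, N m; "finger_gap": finger opening in m; "finger_force": force on a finger pad.
Only numpy, scipy, OpenCV 4.12 (cv2) and the standard library are available. Lean on these libraries where they do the work, as an engineer would, in place of code of your own. Each camera call takes 0.05 s, during which the arm holds its last target. There are 200 camera calls.

## Working session

There is one attempt and no reset: what is moved stays moved. The work goes in short steps, Python scripts to look and compute and a shell command to move; the robot and the scene stay as the last step left them, time stands still between calls to the robot, and variables do not carry over. Pictures are saved under pics/ and viewed, at most 10 in all, crops included, and the job is handed in when it is done.

```bash
ls; mkdir -p pics; cat > h.py <<'E'
import numpy as np, cv2, sys
from plant import ctrl, vision, ticket
def grab(n,f):
    d=vision.get_image(n); cv2.imwrite(f'pics/{f}.png',d['color'][:,:,::-1]); np.savez(f'pics/{f}.npz',K=d['intrinsics'],R=d['R'],t=d['t']); return d
def ray(f,px,z):
    c=np.load(f'pics/{f}.npz'); K,R,t=c['K'],c['R'],c['t']
    C=-R.T@t; v=R.T@np.linalg.inv(K)@np.array([px[0],px[1],1.]); return C+v*(z-C[2])/v[2]
def proj(f,X):
    c=np.load(f'pics/{f}.npz'); p=c['K']@(c['R']@np.array(X)+c['t']); return p[:2]/p[2]
E
python3 - <<'E'
from h import *
for n in ('top','scene'): d=grab(n,n+'0'); print(n,d['intrinsics'].tolist(),(-d['R'].T@d['t']).tolist())
s=ctrl.sense(); print({k:np.round(v,3).tolist() for k,v in s.items()}, ctrl.hold_point_z)
E
```

```text
pics
top [[451.09903823531795, 0.0, 308.92943797123297], [0.0, 451.09903823531795, 204.15844795160515], [0.0, 0.0, 1.0]] [0.4991363807355247, 0.030529673443017366, 0.9909264731863349]
scene [[368.8578899754556, 0.0, 322.8382440765864], [0.0, 368.8578899754556, 201.8835667964695], [0.0, 0.0, 1.0]] [0.9666992184984283, 0.6910230042902156, 0.6035646374763285]
{'time': 0.1, 'qpos': [-1.229, 0.418, -0.01, 1.614, 0.005, 1.111, -0.053], 'qd': [-0.001, -0.0, -0.0, -0.001, -0.002, -0.0, -0.0], 'joint_torque': [0.002, -86.582, 0.68, -43.564, 0.019, 0.005, -0.0], 'ee_pos': [0.234, 0.579, 0.404], 'orientation': [0.191, 0.982, -0.001, -0.0], 'wrist_force': [-0.447, 0.196, 0.064], 'torque': [0.053, 0.03, -0.021], 'finger_force': 0.0, 'finger_gap': 0.085} 0.1547
```

View pics/top0.png

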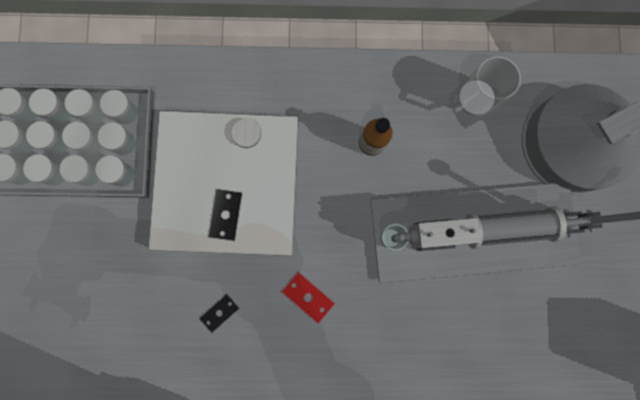

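View pics/scene0.png

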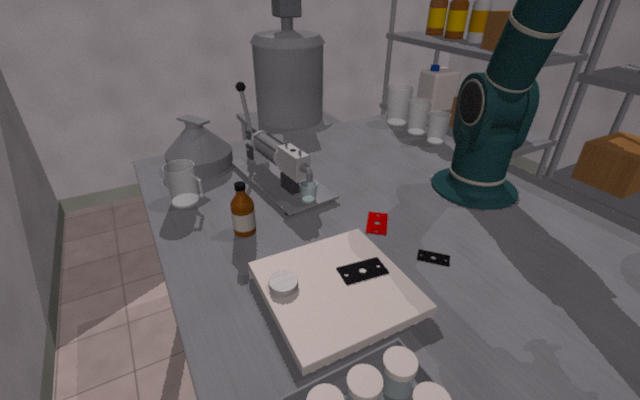

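The top picture has image up = +x and left = +y. The large black gasket is on the board at about (225,215), with holes near (228,197), (225,215) and (222,234). The board's front edge runs from (150,248) to (294,254). The filler's seat is at about (450,233), with studs near (430,234) and (472,230). I'll enlarge these.

```bash
python3 - <<'E'
from h import *
im=cv2.imread('pics/top0.png')
a=cv2.resize(im[180:265,140:305],None,fx=4.8,fy=4.8,interpolation=cv2.INTER_CUBIC)[:,:792]
b=cv2.resize(im[210:256,400:490],(0,0),fx=8,fy=8,interpolation=cv2.INTER_CUBIC)[:,:720]
b=cv2.resize(im[212:254,405:487],None,fx=4.8*1,fy=4.8,interpolation=cv2.INTER_CUBIC)
b=np.pad(b,((0,590-a.shape[0]-b.shape[0] if a.shape[0]+b.shape[0]<590 else 0),(0,792-b.shape[1]),(0,0)))
cv2.imwrite('pics/crop0.png',np.vstack([a,b])[:600]); print(a.shape,b.shape)
g=cv2.cvtColor(im,cv2.COLOR_BGR2GRAY)
m=np.zeros_like(g); m[185:245,200:250]=(g[185:245,200:250]<90)
c=max(cv2.findContours(m,cv2.RETR_EXTERNAL,cv2.CHAIN_APPROX_NONE)[0],key=cv2.contourArea)
P=np.array([ray('top0',p[0],.040)[:2] for p in c]).astype(np.float32)
print('gasket',cv2.minAreaRect(P))
for n,p in dict(fl=(150.5,248),fr=(293.5,254),bl=(158,111.5),br=(297.5,116)).items(): print(n,ray('top0',p,.037).round(4))
E
```

```text
(408, 792, 3) (202, 792, 3)
gasket ((0.5810033679008484, 0.1945139318704605), (0.0552598312497139, 0.10272546112537384), 82.95860290527344)
fl [0.5085 0.3482 0.037 ]
fr [0.4996 0.0487 0.037 ]
bl [0.8029 0.3469 0.037 ]
br [0.7979 0.0446 0.037 ]
```

View pics/crop0.png

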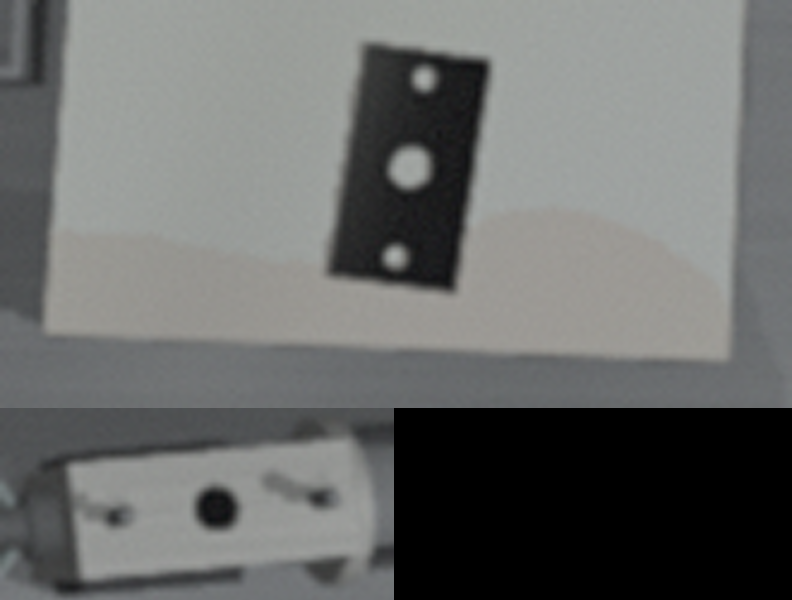

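```bash
python3 - <<'E'
from h import *
o=lambda u,v,x0,y0:((u+.5)/4.8-.5+x0,(v+.5)/4.8-.5+y0)
F=lambda u,v,z:ray('top0',o(u,v,140,180),z)[:2]
S=lambda u,v,z:ray('top0',o(u,v-408,405,212),z)[:2]
l,r=F(43,333,.037),F(730,360,.037); print('edge',l,r,np.linalg.norm(l-r),'mid',(l+r)/2,'ang',np.arctan2(*(l-r)[::1]))
h=[F(*p,.040) for p in((425,79),(410,167),(396,257))]; print('holes',h,np.linalg.norm(h[0]-h[2]),'yaw',np.arctan2(*(h[0]-h[2])[::-1]))
s=[S(*p,z) for p,z in(((118,515),.1665),((217,508),.15),((322,497),.1665))]; print('studs',s,np.linalg.norm(s[0]-s[2]),'mid',(s[0]+s[2])/2)
c=np.array([S(*p,.15) for p in((69,463),(80,580),(345,437),(368,557))]);print('seat corners',c,c.mean(0))
print([a for a in dir(ctrl) if a[0]!='_'])
E
```

```text
edge [0.50639564 0.35211356] [0.49825795 0.05243873] 0.2997852997147852 mid [0.5023268  0.20227614] ang 0.027148412699962824
holes [array([0.61996849, 0.18898052]), array([0.58089133, 0.19432248]), array([0.54130341, 0.19915025])] 0.07931971608762578 yaw -0.12856568775955718
studs [array([ 0.53909393, -0.20183158]), array([ 0.54310855, -0.24528891]), array([ 0.54696455, -0.28035391])] 0.07891578844275639 mid [ 0.54302924 -0.24109275]
seat corners [[ 0.55993653 -0.18763214]
 [ 0.51450085 -0.19122856]
 [ 0.57154345 -0.29629624]
 [ 0.52478464 -0.3039263 ]] [ 0.54269137 -0.24477081]
['PlanningError', 'hold_point_z', 'sense']
```

```bash
cat >> h.py <<'E'
from scipy.spatial.transform import Rotation as Ro
def go(pos=None,R=None,grasp=None):
    "tool-frame shift and turn to TCP pos (or grasp point) with orientation matrix R"
    s=ctrl.sense(); A=Ro.from_quat(s['orientation']).as_matrix(); R=A if R is None else R
    if grasp is not None: pos=np.array(grasp)-R@[0,0,ctrl.hold_point_z]
    print('shift',(A.T@(np.array(pos)-s['ee_pos'])).round(4),'turn',Ro.from_matrix(A.T@R).as_rotvec().round(4))
def yR(yaw,pitch=0):
    "tool y along heading yaw, z down; pitch>0 swings z towards heading"
    c,s=np.cos(yaw),np.sin(yaw); h=np.array([c,s,0]);u=np.array([0,0,1.])
    z=h*np.sin(pitch)-u*np.cos(pitch); y=h*np.cos(pitch)+u*np.sin(pitch)
    return np.stack([np.cross(y,z),y,z],1)
def st():
    s=ctrl.sense(); print({k:np.round(s[k],4).tolist() for k in('time','ee_pos','qpos','wrist_force','finger_gap','finger_force')}); print(Ro.from_quat(s['orientation']).as_matrix().round(3).tolist())
E
python3 -c "
from h import *
go([.603,.1915,.27],yR(-.1286))"
```

```text
shift [-0.4874 -0.2214  0.1344] turn [-9.0000e-04  8.0000e-04  1.3156e+00]
```

```bash
python3 -m inch '[[-0.05,-0.022,0.01,0,0,0.13,0],[-0.1,-0.045,0.02,0,0,0.26,0],[-0.15,-0.067,0.03,0,0,0.39,0],[-0.2,-0.09,0.04,0,0,0.52,0],[-0.25,-0.112,0.05,0,0,0.65,0],[-0.3,-0.135,0.07,0,0,0.78,0],[-0.35,-0.158,0.09,0,0,0.92,0],[-0.4,-0.18,0.11,0,0,1.05,0],[-0.45,-0.2,0.12,0,0,1.18,0],[-0.487,-0.221,0.134,0,0,1.316,0]]' 20; python3 -c "
from h import *
st();go([.603,.1915,.22],yR(-.1286))"
```

```text
time: 1.1
ee_pos: [0.5701, 0.2281, 0.2849]
orientation: [0.753, 0.658, -0.0, 0.0]
wrist_force: [0.7, 0.1, -0.2]
finger_gap: -0.0
finger_force: 0.0
{'time': 1.1, 'ee_pos': [0.5701, 0.2281, 0.2849], 'qpos': [-0.7066, 0.5566, 0.3696, 1.7502, -0.2498, 0.8813, -0.3617], 'wrist_force': [0.6694, 0.1118, -0.1977], 'finger_gap': -0.0, 'finger_force': 0.0}
[[0.133, 0.991, -0.0], [0.991, -0.133, -0.0], [-0.0, 0.0, -1.0]]
shift [-0.0319  0.0375  0.0649] turn [ 0.      0.0001 -0.0053]
```

```bash
python3 -m inch '[[0,0,0.01,0,0,0,0],[0,0,0.02,0,0,0,0],[0,0,0.03,0,0,0,0],[0,0,0.04,0,0,0,0],[0,0,0.045,0,0,0,0],[0,0,0.048,0,0,0,0],[0,0,0.05,0,0,0,0],[0,0,0.05,0,0,0,0],[0,0,0.05,0,0,0,0],[0,0,0.05,0,0,0,0]]'; python3 -c "
from h import *
go([.603,.1915,.22],yR(-.1286))
grab('wrist','w1')
"
```

```text
time: 2.1
ee_pos: [0.5691, 0.2295, 0.2358]
orientation: [0.751, 0.66, 0.0, 0.0]
wrist_force: [-0.7, -0.3, -0.8]
finger_gap: -0.0
finger_force: 0.0
shift [-0.0334  0.0385  0.0158] turn [ 0.0004 -0.0002 -0.0004]
```

View pics/w1.png

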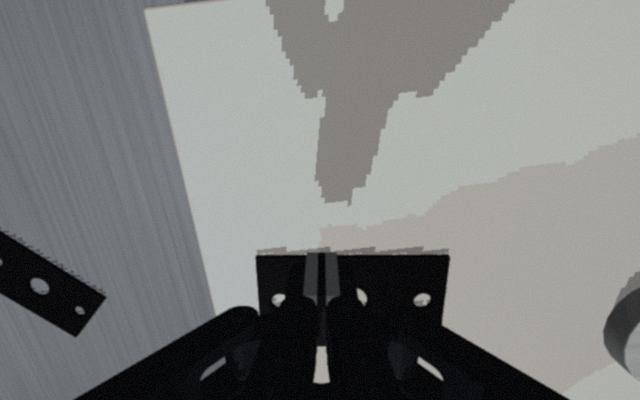

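The wrist picture shows the shut fingertips at about (320,260), above the gasket and short of the goal. The gasket's port is at about (360,297), its stud holes at (279,299) and (422,299), and the lid is at the right. Next I'll move on to the press point and then down.

```bash
python3 -m inch '[[-0.008,0.009,0,0,0,0,0],[-0.016,0.019,0,0,0,0,0],[-0.025,0.029,0,0,0,0,0],[-0.033,0.038,0,0,0,0,0],[-0.033,0.038,0.005,0,0,0,0],[-0.033,0.038,0.01,0,0,0,0],[-0.033,0.038,0.013,0,0,0,0],[-0.033,0.038,0.016,0,0,0,0],[-0.033,0.038,0.016,0,0,0,0],[-0.033,0.038,0.016,0,0,0,0]]'; python3 -c "
from h import *
st();go([.603,.1915,.213],yR(-.1286))
"
```

```text
time: 3.15
ee_pos: [0.6024, 0.1922, 0.2195]
orientation: [0.751, 0.66, -0.0, 0.0]
wrist_force: [-0.0, -1.0, -1.0]
finger_gap: 0.0003
finger_force: 0.0
{'time': 3.15, 'ee_pos': [0.6024, 0.1922, 0.2195], 'qpos': [-0.601, 0.6731, 0.3344, 1.7279, -0.2922, 0.7899, -0.2556], 'wrist_force': [-0.0475, -0.9581, -1.035], 'finger_gap': 0.0003, 'finger_force': 0.0}
[[0.128, 0.992, -0.0], [0.992, -0.128, -0.0], [-0.0, -0.0, -1.0]]
shift [-0.0006  0.0007  0.0065] turn [-0.  0. -0.]
```

```bash
python3 -m inch '[[0,0,0.002,0,0,0,0],[0,0,0.004,0,0,0,0],[0,0,0.005,0,0,0,0],[0,0,0.0055,0,0,0,0],[0,0,0.006,0,0,0,0],[0,0,0.0065,0,0,0,0],[0,0,0.0065,0,0,0,0],[0,0,0.0065,0,0,0,0],[0,0,0.0065,0,0,0,0],[0,0,0.0065,0,0,0,0]]'
```

```text
time: 4.15
ee_pos: [0.6026, 0.1919, 0.2135]
orientation: [0.751, 0.66, 0.0, 0.0]
wrist_force: [-2.6, 0.3, 8.3]
finger_gap: 0.0
finger_force: 3.5
```

```bash
python3 -m inch '[[0,-0.001,0,0,0,0,0],[0,-0.004,0,0,0,0,0],[0,-0.007,0,0,0,0,0],[0,-0.01,0,0,0,0,0],[0,-0.013,0,0,0,0,0],[0,-0.016,0,0,0,0,0],[0,-0.019,0,0,0,0,0],[0,-0.022,0,0,0,0,0],[0,-0.025,0,0,0,0,0],[0,-0.027,0,0,0,0,0]]'
```

```text
time: 5.15
ee_pos: [0.5758, 0.1954, 0.2135]
orientation: [0.751, 0.66, 0.001, 0.0]
wrist_force: [1.2, -0.1, 6.5]
finger_gap: -0.0001
finger_force: 2.9
```

```bash
python3 -m inch '[[0,-0.001,0,0,0,0,0],[0,-0.005,0,0,0,0,0],[0,-0.009,0,0,0,0,0],[0,-0.013,0,0,0,0,0],[0,-0.017,0,0,0,0,0],[0,-0.021,0,0,0,0,0],[0,-0.025,0,0,0,0,0],[0,-0.029,0,0,0,0,0],[0,-0.033,0,0,0,0,0],[0,-0.035,0,0,0,0,0]]'; cat >> h.py <<'E'
def gasket(f,z=.040,box=(0,0,0,0)):
    x0,y0,x1,y1=box; g=cv2.cvtColor(cv2.imread(f'pics/{f}.png'),cv2.COLOR_BGR2GRAY)[y0:y1,x0:x1]
    c=max(cv2.findContours((g<60).astype(np.uint8),cv2.RETR_EXTERNAL,cv2.CHAIN_APPROX_NONE)[0],key=cv2.contourArea)
    return cv2.minAreaRect(np.array([ray(f,p[0]+[x0,y0],z)[:2] for p in c]).astype(np.float32))
E
python3 - <<'E'
from h import *
d=grab('top','top1')
cv2.imwrite('pics/c1.png',cv2.resize(d['color'][150:300,130:310,::-1],None,fx=4,fy=4))
E
```

```text
time: 6.15
ee_pos: [0.541, 0.2, 0.2135]
orientation: [0.751, 0.66, 0.001, 0.0]
wrist_force: [1.3, -0.7, 6.2]
finger_gap: 0.0
finger_force: 3.2
```

View pics/c1.png

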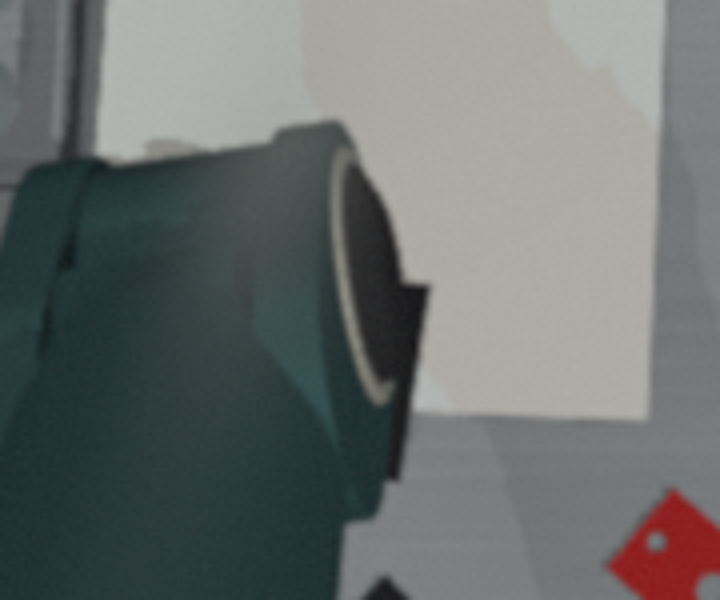

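The crop shows the gasket's right edge from (428,285) to (398,480), with the board edge crossing it at about (415,412). That is roughly a third overhanging, as wanted. It is 56 mm wide, so I can straddle the overhanging end with the tool vertical and grip it across the width. At the seat the 5 mm side overhangs leave room for the fingertips.

```bash
python3 - <<'E'
from h import *
a,b=ray('top1',(237,221.2),.040)[:2],ray('top1',(229.5,270),.040)[:2]
print(a,b,np.linalg.norm(a-b),np.arctan2(*(a-b)[::-1]))
u=(a-b)/np.linalg.norm(a-b); n=np.array([-u[1],u[0]]); print('centre',(a+b)/2+n*.028)
E
python3 -m inch '[[0,0,-0.005,0,0,0,0],[0,0,-0.02,0,0,0,0],[0,0,-0.04,0,0,-0.1,0],[0,0,-0.06,0,0,-0.25,1],[0,0,-0.08,0,0,-0.4,1],[0,0,-0.1,0,0,-0.55,1],[0,-0.01,-0.12,0,0,-0.7,1],[0,-0.02,-0.12,0,0,-0.85,1],[0,-0.03,-0.12,0,0,-1,1],[0,-0.04,-0.12,0,0,-1.15,1]]' 30
python3 -c "
from h import *
st()
go([.45,.205,.32],yR(1.442))"
```

```text
[0.5668388  0.16868194] [0.46486995 0.18125786] 0.10274142888699121 -0.12271135625529132
centre [0.51928168 0.20275935]
time: 7.2
ee_pos: [0.5008, 0.2049, 0.3342]
orientation: [0.269, 0.963, 0.0, 0.0]
wrist_force: [0.2, -0.2, -0.4]
finger_gap: 0.0854
finger_force: 0.0
{'time': 7.2, 'ee_pos': [0.5008, 0.2049, 0.3342], 'qpos': [-0.5481, 0.3509, 0.1247, 1.8949, -0.054, 0.8983, 0.6296], 'wrist_force': [0.224, -0.2133, -0.3869], 'finger_gap': 0.0854, 'finger_force': 0.0}
[[-0.856, 0.517, 0.001], [0.517, 0.856, -0.0], [-0.001, 0.0, -1.0]]
shift [ 0.0436 -0.0262  0.0141] turn [ 2.000e-04  9.000e-04 -4.151e-01]
```

```bash
python3 -m inch '[[0.01,-0.007,0,0,0,-0.1,1],[0.02,-0.014,0,0,0,-0.2,1],[0.03,-0.02,0,0,0,-0.3,1],[0.044,-0.026,0,0,0,-0.415,1],[0.044,-0.026,0,0,0,-0.415,1],[0.044,-0.026,0,0,0,-0.415,1],[0.044,-0.026,0,0,0,-0.415,1],[0.044,-0.026,0,0,0,-0.415,1],[0.044,-0.026,0,0,0,-0.415,1],[0.044,-0.026,0,0,0,-0.415,1]]'
python3 -c "
from h import *
st()
go([.4816,.2075,.23],yR(1.446)); grab('wrist','w2')"
```

```text
time: 8.2
ee_pos: [0.4504, 0.2058, 0.3329]
orientation: [0.068, 0.998, -0.0, -0.0]
wrist_force: [-0.6, 0.3, -0.5]
finger_gap: 0.0857
finger_force: 0.0
{'time': 8.2, 'ee_pos': [0.4504, 0.2058, 0.3329], 'qpos': [-0.5236, 0.2753, 0.0379, 2.0017, -0.0133, 0.8651, 0.957], 'wrist_force': [-0.6193, 0.3442, -0.5465], 'finger_gap': 0.0857, 'finger_force': 0.0}
[[-0.991, 0.135, -0.0], [0.135, 0.991, -0.0], [0.0, -0.0, -1.0]]
shift [-0.0307  0.0059  0.1029] turn [-0.0002 -0.0001 -0.0105]
```

View pics/w2.png

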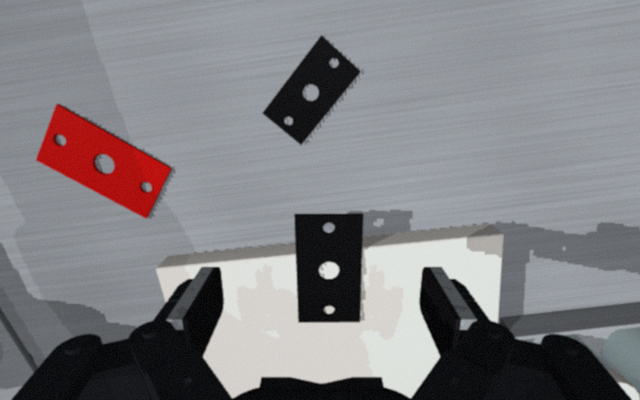

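The wrist picture shows the gasket overhanging the front edge, lined up with the open fingers. Its holes are at (329,227.5), (329,270) and (329.5,309.5).

```bash
python3 - <<'E'
from h import *
h=[ray('w2',p,.040)[:2] for p in((329,227.5),(329,270),(329.5,309.5))]
d=h[2]-h[0]; yaw=np.arctan2(d[1],d[0]); print(h,np.linalg.norm(d),yaw)
c=h[1]; g=c-.038*d/np.linalg.norm(d); print(c,g)
go([*g,.23],yR(yaw+np.pi/2))
E
```

```text
[array([0.47970317, 0.20854653]), array([0.51897054, 0.20348537]), array([0.55874191, 0.19881215])] 0.07963592350009567 -0.1225425612846579
[0.51897054 0.20348537] [0.4812555  0.20813034]
shift [-0.0303  0.0065  0.1029] turn [-0.0003 -0.0001 -0.0127]
```

```bash
python3 -m inch '[[-0.01,0.002,0.02,0,0,-0.013,1],[-0.02,0.004,0.05,0,0,-0.013,1],[-0.03,0.0065,0.08,0,0,-0.013,1],[-0.03,0.0065,0.1,0,0,-0.013,1],[-0.03,0.0065,0.103,0,0,-0.013,1],[-0.03,0.0065,0.103,0,0,-0.013,1],[-0.03,0.0065,0.103,0,0,-0.013,1],[-0.03,0.0065,0.103,0,0,-0.013,1],[-0.03,0.0065,0.103,0,0,-0.013,1],[-0.03,0.0065,0.103,0,0,-0.013,1]]'
python3 -c "
from h import *
go([.4813,.2081,.1935],yR(1.448))"
```

```text
time: 9.25
ee_pos: [0.4809, 0.2083, 0.2306]
orientation: [0.061, 0.998, 0.0, 0.0]
wrist_force: [0.0, -0.4, 0.1]
finger_gap: 0.0855
finger_force: 0.0
shift [-0.0004 -0.0002  0.0371] turn [0.0004 0.0008 0.0011]
```

```bash
python3 -m inch '[[0,0,0.01,0,0,0,1],[0,0,0.02,0,0,0,1],[0,0,0.03,0,0,0,1],[0,0,0.038,0,0,0,1],[0,0,0.041,0,0,0,1],[0,0,0.041,0,0,0,1],[0,0,0.041,0,0,0,0.8],[0,0,0.041,0,0,0,0.7],[0,0,0.041,0,0,0,0.7],[0,0,0.041,0,0,0,0.7]]' 40
python3 -m inch '[[0,0,0,0,0,0,0.65],[0,0,0,0,0,0,0.6],[0,0,0,0,0,0,0.5],[0,0,0,0,0,0,0.5],[0,0,0,0,0,0,0.5],[0,0,0,0,0,0,0.5],[0,0,0,0,0,0,0.5],[0,0,0,0,0,0,0.5],[0,0,0,0,0,0,0.5],[0,0,0,0,0,0,0.5]]' 40; python3 -c "
from h import *
st()"
```

```text
time: 10.25
ee_pos: [0.4809, 0.2083, 0.1893]
orientation: [0.061, 0.998, 0.0, 0.0]
wrist_force: [-0.5, 0.1, 0.3]
finger_gap: 0.0596
finger_force: 0.0
time: 11.25
ee_pos: [0.4809, 0.2083, 0.1891]
orientation: [0.061, 0.998, 0.0, 0.0]
wrist_force: [-0.6, -0.3, 6.1]
finger_gap: 0.0546
finger_force: 41.3
{'time': 11.25, 'ee_pos': [0.4809, 0.2083, 0.1891], 'qpos': [-0.4919, 0.5551, 0.0301, 2.0043, -0.0287, 0.5824, 1.0065], 'wrist_force': [-0.5749, -0.3124, 6.0796], 'finger_gap': 0.0546, 'finger_force': 41.3153}
[[-0.993, 0.122, 0.0], [0.122, 0.993, 0.0], [-0.0, 0.0, -1.0]]
```

```bash
python3 -m inch '[[0,0,-0.002,0,0,0,0.5],[0,0,-0.006,0,0,0,0.5],[0,0,-0.015,0,0,0,0.5],[0,0,-0.03,0,0,0,0.5],[0,0,-0.05,0,0,0,0.5],[0,0,-0.075,0,0,0,0.5],[0,0,-0.1,0,0,0,0.5],[0,0,-0.125,0,0,0,0.5],[0,0,-0.15,0,0,0,0.5],[0,0,-0.17,0,0,0,0.5]]' 60
python3 - <<'E'
from h import *
st()
d=grab('scene','s2'); grab('wrist','w3')
x=cv2.imread('pics/w3.png')[150:400,180:480]; y=cv2.imread('pics/s2.png')[130:300,300:520]
cv2.imwrite('pics/c3.png',np.hstack([cv2.resize(x,(420,350)),cv2.resize(y,(380,350))]))
E
```

```text
time: 12.25
ee_pos: [0.4807, 0.2081, 0.3612]
orientation: [0.061, 0.998, 0.0, 0.001]
wrist_force: [0.3, 0.1, -1.1]
finger_gap: 0.054
finger_force: 63.0
{'time': 12.25, 'ee_pos': [0.4807, 0.2081, 0.3612], 'qpos': [-0.5051, 0.286, 0.0445, 1.9107, -0.0154, 0.9439, 0.9956], 'wrist_force': [0.3108, 0.1499, -1.0961], 'finger_gap': 0.054, 'finger_force': 62.9583}
[[-0.993, 0.122, 0.001], [0.122, 0.993, 0.0], [-0.001, 0.001, -1.0]]
```

View pics/c3.png

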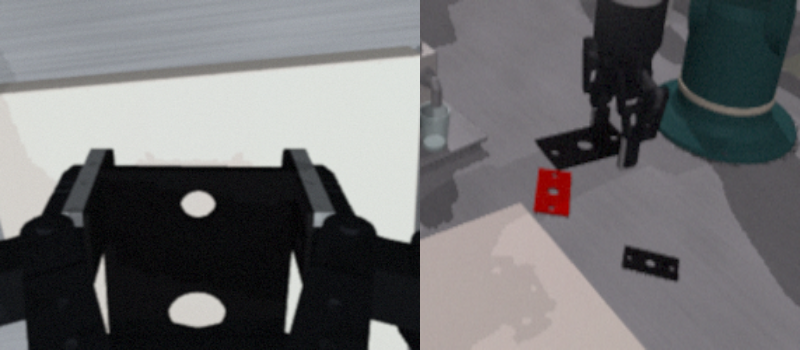

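The gasket is held and looks level. In the left half (wrist) its front hole is at (198,204) and its port at (196,310). In the right half (scene) the port is at (587,146), with the end hole at (562,151). I'll work out its pose in the tool frame and the seat target.

```bash
python3 - <<'E'
from h import *
s=ctrl.sense(); A=Ro.from_quat(s['orientation']).as_matrix(); p=np.array(s['ee_pos'])
W=lambda u,v:(180+(u+.5)*300/420-.5,150+(v+.5)*250/350-.5)
for q in((198,204),(196,310)):
    X=ray('w3',W(*q),.2121); print('wrist',X.round(4),'tool',(A.T@(X-p)).round(4))
# expected scene pixels
c=np.array([.5190,.2035,.2106]);u=np.array([np.cos(-.1225),np.sin(-.1225),0])
for k in(-.04,0,.04): print('pred scene',k,proj('s2',c+u*k+[0,0,.0015]).round(1),' +5mm up',proj('s2',c+u*k+[0,0,.0065]).round(1))
print('seen',(300+167*220/380,130+146*170/350),(300+142*220/380,130+151*170/350))
E
```

```text
wrist [0.4818 0.2092 0.2121] tool [0.     0.0006 0.1501]
wrist [0.5207 0.2038 0.2121] tool [-3.920e-02 -1.000e-04  1.502e-01]
pred scene -0.04 [412.5 195.9]  +5mm up [412.8 193.8]
pred scene 0 [395.9 199.5]  +5mm up [396.2 197.4]
pred scene 0.04 [378.7 203.2]  +5mm up [379.  201.1]
seen (396.6842105263158, 200.9142857142857) (382.2105263157895, 203.34285714285716)
```

```bash
python3 -c "
from h import *
go([.551,-.32,.375],yR(.10))"
```

```text
shift [-0.1336 -0.5159 -0.0136] turn [0.0045 0.0015 1.3489]
```

```bash
python3 -m inch '[[-0.004,-0.015,-0.005,0,0,0.04,0.5],[-0.011,-0.041,-0.01,0,0,0.11,0.5],[-0.018,-0.067,-0.0136,0,0,0.18,0.5],[-0.025,-0.096,-0.0136,0,0,0.25,0.5],[-0.032,-0.124,-0.0136,0,0,0.32,0.5],[-0.039,-0.151,-0.0136,0,0,0.39,0.5],[-0.046,-0.178,-0.0136,0,0,0.46,0.5],[-0.053,-0.205,-0.0136,0,0,0.53,0.5],[-0.06,-0.232,-0.0136,0,0,0.6,0.5],[-0.067,-0.258,-0.0136,0,0,0.675,0.5]]'
python3 -c "
from h import *
go([.551,-.32,.375],yR(.10))"
```

```text
time: 13.35
ee_pos: [0.5153, -0.0596, 0.3726]
orientation: [0.392, 0.92, -0.0, -0.0]
wrist_force: [1.0, 0.2, -0.0]
finger_gap: 0.0535
finger_force: 63.0
shift [-0.2125 -0.1547 -0.0023] turn [-6.000e-04  2.000e-04  6.655e-01]
```

```bash
python3 -m inch '[[-0.021,-0.0155,-0.002,0,0,0.067,0.5],[-0.043,-0.031,-0.002,0,0,0.134,0.5],[-0.064,-0.046,-0.002,0,0,0.2,0.5],[-0.085,-0.062,-0.002,0,0,0.267,0.5],[-0.106,-0.077,-0.002,0,0,0.333,0.5],[-0.128,-0.093,-0.002,0,0,0.4,0.5],[-0.149,-0.108,-0.002,0,0,0.467,0.5],[-0.17,-0.124,-0.002,0,0,0.533,0.5],[-0.191,-0.139,-0.002,0,0,0.6,0.5],[-0.2125,-0.1547,-0.002,0,0,0.6655,0.5]]'
python3 -m inch '[[0,0,0,0,0,0,0.5],[0,0,0,0,0,0,0.5],[0,0,0,0,0,0,0.5],[0,0,0,0,0,0,0.5],[0,0,0,0,0,0,0.5],[0,0,0,0,0,0,0.5],[0,0,0,0,0,0,0.5],[0,0,0,0,0,0,0.5],[0,0,0,0,0,0,0.5],[0,0,0,0,0,0,0.5]]'
python3 - <<'E'
from h import *
st(); grab('wrist','w4'); grab('top','t4')
E
```

```text
time: 14.35
ee_pos: [0.5523, -0.3192, 0.3747]
orientation: [0.671, 0.742, -0.0, -0.0]
wrist_force: [-0.6, 0.1, -0.7]
finger_gap: 0.0537
finger_force: 63.0
time: 15.35
ee_pos: [0.5539, -0.316, 0.3747]
orientation: [0.668, 0.744, -0.0, 0.0]
wrist_force: [-0.5, -1.0, 0.4]
finger_gap: 0.0541
finger_force: 63.0
{'time': 15.35, 'ee_pos': [0.5539, -0.316, 0.3747], 'qpos': [0.112, 0.5079, 0.4963, 1.6232, -0.2659, 1.0783, 0.7905], 'wrist_force': [-0.5052, -1.0022, 0.361], 'finger_gap': 0.0541, 'finger_force': 62.988}
[[-0.108, 0.994, 0.0], [0.994, 0.108, -0.0], [-0.0, 0.0, -1.0]]
```

View pics/w4.png

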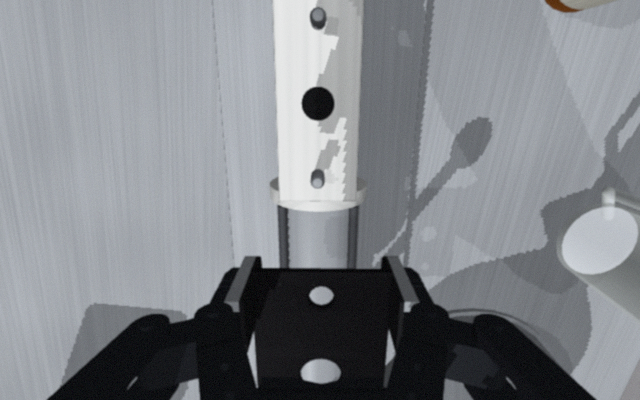

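The seat lies ahead of the fingers: its port is at (318,103), with studs at about (318,17) and (317,178). The held gasket's front hole is at (321,295) and its port at (321,371). I'll get sub-pixel centroids by code.

```bash
python3 - <<'E'
from h import *
g=cv2.cvtColor(cv2.imread('pics/w4.png'),cv2.COLOR_BGR2GRAY)
def cen(x0,y0,x1,y1,f):
    m=f(g[y0:y1,x0:x1]); n,l,s,c=cv2.connectedComponentsWithStats(m.astype(np.uint8)); k=1+s[1:,4].argmax(); return c[k]+[x0,y0],s[k]
s=ctrl.sense(); A=Ro.from_quat(s['orientation']).as_matrix(); p=np.array(s['ee_pos'])
port,q=cen(295,80,340,125,lambda a:a<60); print('port',port,q); P=ray('w4',port,.15); print(P.round(4))
m1,_=cen(300,280,345,310,lambda a:a>90); m2,_=cen(290,350,350,390,lambda a:a>90); print(m1,m2)
for m in(m1,m2):
    X=ray('w4',m,p[2]-.1491); print('gask hole',X.round(4),(A.T@(X-p)).round(4))
# predict studs for seat P with yaw
for yaw in(.09,.10,.11):
  e=np.array([-np.sin(yaw),np.cos(yaw),0])
  for k in(.04,-.04): print(yaw,k,'base',proj('w4',P+e*k).round(1),'tip',proj('w4',P+e*k+[0,0,.0165]).round(1))
for r in (0,12,16,20,168,172,176,180,184): print(r,g[r,308:330].tolist())
for r in (30,60,90,120,150,165):
  d=np.diff(g[r].astype(int)); print(r,'edges',260+np.argmax(d[260:300]),335+np.argmin(d[335:375]))
E
```

```text
port [317.77623262 103.1908976 ] [  8   7  31  33 791]
[ 0.5438 -0.2438  0.15  ]
[320.92352941 295.02647059] [320.00896287 371.05505762]
gask hole [ 0.5532 -0.314   0.2255] [ 0.0022 -0.0004  0.1491]
gask hole [ 0.557  -0.3523  0.2255] [-0.0363 -0.0009  0.1491]
0.09 0.04 base [319.   21.4] tip [318.8  15. ]
0.09 -0.04 base [316.7 174.7] tip [316.3 182.1]
0.1 0.04 base [318.2  21.4] tip [317.9  15. ]
0.1 -0.04 base [317.4 174.7] tip [317.1 182.2]
0.11 0.04 base [317.4  21.4] tip [317.  15.]
0.11 -0.04 base [318.1 174.7] tip [317.8 182.2]
0 [227, 229, 232, 231, 233, 232, 231, 231, 224, 202, 176, 171, 170, 170, 171, 174, 177, 177, 179, 178, 179, 178]
12 [228, 216, 163, 101, 94, 119, 130, 135, 129, 133, 131, 130, 130, 126, 113, 93, 90, 126, 164, 175, 178, 178]
16 [220, 180, 103, 74, 101, 124, 138, 136, 139, 139, 139, 135, 135, 129, 116, 94, 78, 94, 133, 162, 170, 172]
20 [228, 202, 135, 72, 61, 66, 84, 108, 117, 120, 117, 109, 103, 88, 70, 63, 61, 86, 130, 160, 156, 161]
168 [228, 228, 229, 230, 229, 230, 208, 175, 152, 146, 144, 149, 158, 164, 169, 172, 170, 176, 176, 175, 182, 203]
172 [227, 228, 222, 191, 122, 75, 67, 72, 75, 77, 79, 75, 76, 73, 90, 130, 186, 214, 210, 207, 210, 205]
176 [229, 228, 194, 113, 71, 75, 80, 82, 87, 87, 82, 89, 88, 80, 73, 90, 150, 195, 208, 205, 207, 207]
180 [227, 215, 168, 112, 101, 130, 155, 165, 165, 168, 166, 162, 151, 123, 90, 87, 130, 187, 204, 207, 209, 206]
184 [230, 230, 202, 158, 144, 157, 172, 179, 174, 175, 174, 170, 170, 143, 109, 127, 186, 219, 223, 224, 221, 223]
30 edges 273 362
60 edges 274 360
90 edges 275 359
120 edges 276 346
150 edges 277 343
165 edges 278 345
```

```bash
python3 - <<'E'
from h import *
st(); p=np.array(ctrl.sense()['ee_pos']); A=Ro.from_quat(ctrl.sense()['orientation']).as_matrix()
c=np.load('pics/w4.npz'); C=-c['R'].T@c['t']; print('cam in tool',(A.T@(C-p)).round(4))
for dz in(.1506,.1536): print([(A.T@(ray('w4',m,p[2]-dz)-p)).round(4) for m in((320.92,295.03),(320.0,371.05))])
go([.5405,-.2055,.335],yR(.10))
E
```

```text
{'time': 15.45, 'ee_pos': [0.5539, -0.3161, 0.3746], 'qpos': [0.112, 0.5079, 0.4963, 1.6232, -0.2659, 1.0782, 0.7905], 'wrist_force': [0.2036, -0.2827, -0.4045], 'finger_gap': 0.054, 'finger_force': 62.9879}
[[-0.108, 0.994, -0.0], [0.994, 0.108, -0.0], [-0.0, -0.0, -1.0]]
cam in tool [ 0.0815 -0.0003  0.0299]
[array([ 0.0012, -0.0004,  0.1506]), array([-0.0378, -0.0009,  0.1506])]
[array([-0.0008, -0.0005,  0.1536]), array([-0.0408, -0.0009,  0.1536])]
shift [ 0.1114 -0.0013  0.0396] turn [-0.      0.0001  0.0085]
```

```bash
python3 -m inch '[[0.01,0,0,0,0,0,0.5],[0.03,0,0,0,0,0,0.5],[0.05,0,0,0,0,0,0.5],[0.07,0,0,0,0,0,0.5],[0.09,-0.001,0.01,0,0,0,0.5],[0.1,-0.0013,0.02,0,0,0,0.5],[0.108,-0.0013,0.03,0,0,0,0.5],[0.1114,-0.0013,0.036,0,0,0,0.5],[0.1114,-0.0013,0.0396,0,0,0,0.5],[0.1114,-0.0013,0.0396,0,0,0,0.5]]'
python3 - <<'E'
from h import *
st(); grab('wrist','w5');grab('scene','s5'); grab('top','t5')
x=cv2.imread('pics/w5.png')[250:400,250:400]; y=cv2.imread('pics/s5.png')[110:210,220:340];z=cv2.imread('pics/t5.png')[190:270,390:500]
cv2.imwrite('pics/c5.png',np.vstack([np.hstack([cv2.resize(x,(400,400),interpolation=2),cv2.resize(y,(400,400),interpolation=2)])[:390],np.hstack([cv2.resize(z,(280,200),interpolation=2),np.zeros((200,520,3),np.uint8)])]))
E
```

```text
time: 16.45
ee_pos: [0.5404, -0.2061, 0.3346]
orientation: [0.668, 0.744, -0.0, -0.0]
wrist_force: [-0.7, -0.3, -0.1]
finger_gap: 0.0543
finger_force: 63.0
{'time': 16.45, 'ee_pos': [0.5404, -0.2061, 0.3346], 'qpos': [-0.0587, 0.4457, 0.4746, 1.8114, -0.2451, 0.9433, 0.629], 'wrist_force': [-0.6547, -0.261, -0.1329], 'finger_gap': 0.0543, 'finger_force': 62.9917}
[[-0.107, 0.994, -0.001], [0.994, 0.107, -0.0], [-0.0, -0.001, -1.0]]
```

View pics/c5.png

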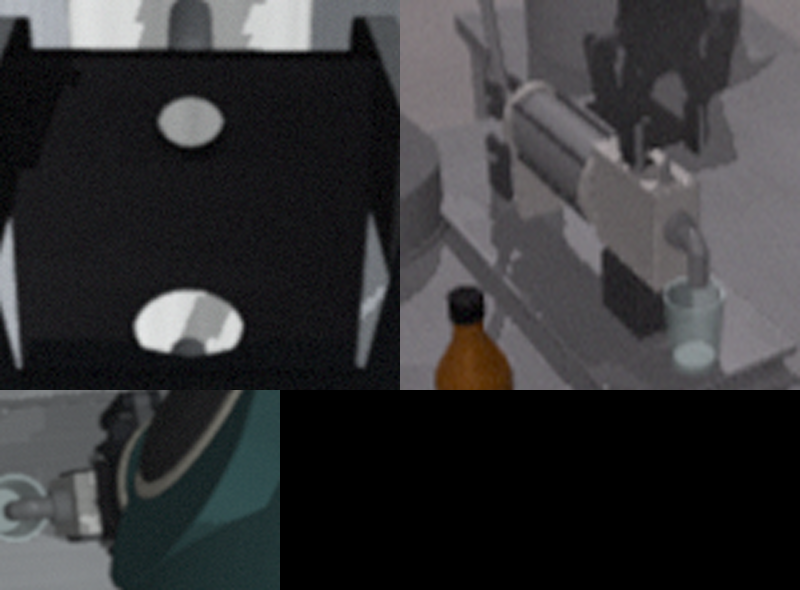

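Wrist part: the front hole at (190,122) lines up sideways with the front stud (190,25) seen beyond the gasket's edge, and the rear stud (188,348) is centred in the port (188,322). Now a lengthwise check by projection.

```bash
python3 - <<'E'
from h import *
g=cv2.cvtColor(cv2.imread('pics/w5.png'),cv2.COLOR_BGR2GRAY)
P=np.array([.5438,-.2438,.15]);e=np.array([-np.sin(.1),np.cos(.1),0])
for k,n in((.04,'front'),(0,'port'),(-.04,'rear')): print(n,'base',proj('w5',P+k*e).round(1),'tip',proj('w5',P+k*e+[0,0,.0165]).round(1))
print('col321 rows 190-275',g[190:275:3,321].tolist()); print('rear col 320 rows 355:390',g[355:390,320].tolist()); print('col 305 port',g[355:390,310].tolist())
port=None
m=(g[180:262,290:352]<50).astype(np.uint8); n,l,s,c=cv2.connectedComponentsWithStats(m); print([(a.tolist(),(b+[290,180]).round(1).tolist()) for a,b in zip(s[1:],c[1:]) if a[4]>60])
def cen(x0,y0,x1,y1):
    m=(g[y0:y1,x0:x1]>90).astype(np.uint8); n,l,s,c=cv2.connectedComponentsWithStats(m); k=1+s[1:,4].argmax(); return c[k]+[x0,y0]
h=cen(300,280,345,310); s=ctrl.sense(); z=s['ee_pos'][2]
for dz in(.1506,.152): print('hole',h,ray('w5',h,z-dz).round(4),'want',(P+.04*e).round(4))
E
```

```text
front base [321.4 254.1] tip [321.4 270.9]
port base [320.8 321.3] tip [320.7 343.1]
rear base [320.3 379.9] tip [320.2 405.2]
col321 rows 190-275 [86, 118, 117, 119, 117, 115, 120, 118, 106, 106, 109, 107, 168, 166, 166, 169, 168, 168, 151, 138, 74, 75, 77, 77, 83, 95, 68, 7, 22]
rear col 320 rows 355:390 [27, 20, 34, 81, 159, 205, 210, 211, 213, 211, 211, 206, 204, 194, 175, 159, 156, 150, 143, 144, 137, 112, 81, 68, 73, 73, 70, 66, 51, 24, 18, 15, 17, 18, 13]
col 305 port [24, 19, 21, 23, 34, 90, 162, 209, 217, 219, 219, 217, 217, 218, 218, 216, 219, 219, 221, 219, 222, 219, 219, 221, 216, 200, 148, 60, 19, 13, 13, 20, 14, 17, 18]
[]
hole [320.98489426 295.2265861 ] [ 0.5397 -0.2046  0.1847] want [ 0.5398 -0.204   0.15  ]
hole [320.98489426 295.2265861 ] [ 0.5398 -0.2056  0.1833] want [ 0.5398 -0.204   0.15  ]
```

```bash
python3 -m inch '[[0.0008,0,0.002,0,0,0,0.5],[0.0008,0,0.004,0,0,0,0.5],[0.0008,0,0.006,0,0,0,0.5],[0.0008,0,0.008,0,0,0,0.5],[0.0008,0,0.01,0,0,0,0.5],[0.0008,0,0.012,0,0,0,0.5],[0.0008,0,0.013,0,0,0,0.5],[0.0008,0,0.014,0,0,0,0.5],[0.0008,0,0.014,0,0,0,0.5],[0.0008,0,0.014,0,0,0,0.5]]'
python3 -m inch '[[0,0,0.0005,0,0,0,0.5],[0,0,0.001,0,0,0,0.5],[0,0,0.0015,0,0,0,0.5],[0,0,0.002,0,0,0,0.5],[0,0,0.0025,0,0,0,0.5],[0,0,0.003,0,0,0,0.5],[0,0,0.003,0,0,0,0.5],[0,0,0.003,0,0,0,0.5],[0,0,0.003,0,0,0,0.5],[0,0,0.003,0,0,0,0.5]]'
```

```text
time: 17.6
ee_pos: [0.5405, -0.2047, 0.3211]
orientation: [0.668, 0.744, -0.0, 0.0]
wrist_force: [1.0, -0.6, -0.0]
finger_gap: 0.0539
finger_force: 63.0
time: 18.6
ee_pos: [0.5404, -0.2047, 0.3181]
orientation: [0.668, 0.744, -0.0, 0.0]
wrist_force: [0.4, 0.2, -0.9]
finger_gap: 0.0534
finger_force: 63.0
```

```bash
python3 -m inch '[[0,0,0.0005,0,0,0,0.5],[0,0,0.001,0,0,0,0.5],[0,0,0.0015,0,0,0,0.5],[0,0,0.002,0,0,0,0.5],[0,0,0.002,0,0,0,0.5],[0,0,0.002,0,0,0,0.5],[0,0,0.002,0,0,0,0.5],[0,0,0.002,0,0,0,0.5],[0,0,0.002,0,0,0,0.5],[0,0,0.002,0,0,0,0.5]]'
```

```text
time: 19.6
ee_pos: [0.5405, -0.2047, 0.3161]
orientation: [0.668, 0.744, -0.0, 0.0]
wrist_force: [0.2, 1.1, -0.3]
finger_gap: 0.054
finger_force: 63.0
```

```bash
python3 -m inch '[[0,0,0.0005,0,0,0,0.5],[0,0,0.001,0,0,0,0.5],[0,0,0.0015,0,0,0,0.5],[0,0,0.002,0,0,0,0.5],[0,0,0.002,0,0,0,0.5],[0,0,0.002,0,0,0,0.5],[0,0,0.002,0,0,0,0.5],[0,0,0.002,0,0,0,0.5],[0,0,0.002,0,0,0,0.5],[0,0,0.002,0,0,0,0.5]]'
```

```text
time: 20.6
ee_pos: [0.5404, -0.2047, 0.3141]
orientation: [0.668, 0.744, -0.0, 0.0]
wrist_force: [-0.0, -0.5, 0.2]
finger_gap: 0.054
finger_force: 63.0
```

```bash
python3 -m inch '[[0,0,0.0005,0,0,0,0.5],[0,0,0.001,0,0,0,0.5],[0,0,0.0015,0,0,0,0.5],[0,0,0.002,0,0,0,0.5],[0,0,0.0025,0,0,0,0.5],[0,0,0.003,0,0,0,0.5],[0,0,0.003,0,0,0,0.5],[0,0,0.003,0,0,0,0.5],[0,0,0.003,0,0,0,0.5],[0,0,0.003,0,0,0,0.5]]'
```

```text
time: 21.6
ee_pos: [0.5404, -0.2047, 0.3111]
orientation: [0.668, 0.744, -0.0, 0.0]
wrist_force: [-0.2, 0.2, 0.1]
finger_gap: 0.0539
finger_force: 63.0
```

```bash
python3 -m inch '[[0,0,0.0005,0,0,0,0.5],[0,0,0.001,0,0,0,0.5],[0,0,0.0015,0,0,0,0.5],[0,0,0.002,0,0,0,0.5],[0,0,0.0025,0,0,0,0.5],[0,0,0.003,0,0,0,0.5],[0,0,0.003,0,0,0,0.5],[0,0,0.003,0,0,0,0.5],[0,0,0.003,0,0,0,0.5],[0,0,0.003,0,0,0,0.5]]'
```

```text
time: 22.6
ee_pos: [0.5405, -0.2047, 0.3081]
orientation: [0.668, 0.744, -0.0, 0.0]
wrist_force: [-0.1, -1.1, -0.0]
finger_gap: 0.0542
finger_force: 63.0
```

```bash
python3 -m inch '[[0,0,0.0005,0,0,0,0.5],[0,0,0.001,0,0,0,0.5],[0,0,0.0015,0,0,0,0.5],[0,0,0.002,0,0,0,0.5],[0,0,0.0025,0,0,0,0.5],[0,0,0.003,0,0,0,0.5],[0,0,0.003,0,0,0,0.5],[0,0,0.003,0,0,0,0.5],[0,0,0.003,0,0,0,0.5],[0,0,0.003,0,0,0,0.5]]'
```

```text
time: 23.6
ee_pos: [0.5404, -0.2046, 0.3051]
orientation: [0.668, 0.744, -0.0, 0.0]
wrist_force: [0.6, -0.3, 0.3]
finger_gap: 0.0538
finger_force: 63.0
```

```bash
python3 -m inch '[[0,0,0.0005,0,0,0,0.5],[0,0,0.001,0,0,0,0.5],[0,0,0.0015,0,0,0,0.5],[0,0,0.002,0,0,0,0.5],[0,0,0.002,0,0,0,0.5],[0,0,0.002,0,0,0,0.5],[0,0,0.002,0,0,0,0.5],[0,0,0.002,0,0,0,0.5],[0,0,0.002,0,0,0,0.5],[0,0,0.002,0,0,0,0.5]]'
```

```text
time: 24.6
ee_pos: [0.5405, -0.2047, 0.3031]
orientation: [0.668, 0.744, -0.0, 0.0]
wrist_force: [0.1, 0.3, -0.1]
finger_gap: 0.0537
finger_force: 63.0
```

```bash
python3 -m inch '[[0,0,0.0005,0,0,0,0.5],[0,0,0.001,0,0,0,0.5],[0,0,0.001,0,0,0,0.5],[0,0,0.001,0,0,0,0.5],[0,0,0.001,0,0,0,0.5],[0,0,0.001,0,0,0,0.5],[0,0,0.001,0,0,0,0.5],[0,0,0.001,0,0,0,0.5],[0,0,0.001,0,0,0,0.5],[0,0,0.001,0,0,0,0.5]]'
```

```text
time: 25.6
ee_pos: [0.5405, -0.2047, 0.3027]
orientation: [0.668, 0.744, 0.0, 0.0]
wrist_force: [-5.4, 1.3, 12.2]
finger_gap: 0.0542
finger_force: 63.8
```

```bash
python3 -m inch '[[0,0,0.0005,0,0,0,0.5],[0,0,0.001,0,0,0,0.5],[0,0,0.001,0,0,0,0.5],[0,0,0.001,0,0,0,0.5],[0,0,0.001,0,0,0,0.5],[0,0,0.001,0,0,0,0.5],[0,0,0.001,0,0,0,0.5],[0,0,0.001,0,0,0,0.5],[0,0,0.001,0,0,0,0.5],[0,0,0.001,0,0,0,0.5]]'
```

```text
time: 26.6
ee_pos: [0.5405, -0.2048, 0.3026]
orientation: [0.668, 0.744, 0.0, 0.0]
wrist_force: [-11.2, 5.8, 28.9]
finger_gap: 0.0538
finger_force: 64.7
```

```bash
python3 -m inch '[[0,0,-0.0007,0,0,0,0.5],[0,0,-0.001,0,0,0,0.5],[0,0,-0.001,0,0,0,0.8],[0,0,-0.001,0,0,0,0.85],[0,0,-0.001,0,0,0,0.9],[0,0,-0.001,0,0,0,0.9],[0,0,-0.001,0,0,0,0.9],[0,0,-0.001,0,0,0,0.9],[0,0,-0.001,0,0,0,0.9],[0,0,-0.001,0,0,0,0.9]]'
python3 -m inch '[[0,0,-0.002,0,0,0,0.9],[0,0,-0.005,0,0,0,0.9],[0,0,-0.01,0,0,0,0.9],[0,0,-0.02,0,0,0,0.9],[0,0,-0.035,0,0,0,0.9],[0,0,-0.05,0,0,0,0.9],[-0.015,0,-0.07,0,0,0,0.9],[-0.03,0,-0.08,0,0,0,0.9],[-0.06,0,-0.08,0,0,0,0.9],[-0.09,0,-0.08,0,0,0,0.9]]'
python3 - <<'E'
from h import *
st(); grab('wrist','w6');grab('scene','s6')
x=cv2.imread('pics/w6.png')[0:260,200:440]; y=cv2.imread('pics/s6.png')[110:210,220:340]
cv2.imwrite('pics/c6.png',np.hstack([cv2.resize(x,(400,433),interpolation=2),cv2.resize(y,(400,433),interpolation=2)]))
E
```

```text
time: 27.6
ee_pos: [0.5404, -0.2047, 0.302]
orientation: [0.668, 0.744, -0.0, 0.0]
wrist_force: [0.0, 0.3, -0.1]
finger_gap: 0.0762
finger_force: 0.0
time: 28.6
ee_pos: [0.5503, -0.2954, 0.3831]
orientation: [0.667, 0.745, 0.0, 0.001]
wrist_force: [0.6, 0.1, 0.2]
finger_gap: 0.0768
finger_force: 0.0
{'time': 28.6, 'ee_pos': [0.5503, -0.2954, 0.3831], 'qpos': [0.0726, 0.4753, 0.5034, 1.651, -0.2535, 1.0794, 0.7586], 'wrist_force': [0.56, 0.1054, 0.1868], 'finger_gap': 0.0768, 'finger_force': 0.0}
[[-0.109, 0.994, 0.001], [0.994, 0.109, -0.0], [-0.0, 0.001, -1.0]]
```

View pics/c6.png

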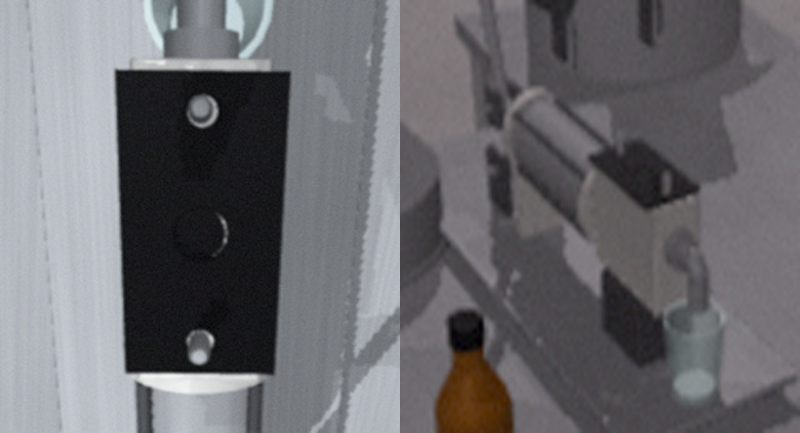

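Both studs stand in the gasket's holes, and in the scene view it lies on the block. Before handing in, I'll check that it is level against the projected corners.

```bash
python3 - <<'E'
from h import *
from scipy.optimize import least_squares
pts=[((116,71),(.052,-.028)),((290,71),(.052,.028)),((274,374),(-.052,.028)),((126,372),(-.052,-.028))]
W=np.array([[200+(u+.5)*.6-.5,(v+.5)*.6-.5] for (u,v),_ in pts])
def model(q):
    R=Ro.from_euler('ZYX',[np.pi/2+q[3],q[4],q[5]]).as_matrix()
    return np.array([proj('w6',np.array(q[:3])+R@[a,-b,0]) for _,(a,b) in pts])
q0=[.5438,-.2438,.153,.1,0,0]
print('seen-pred home',(W-model(q0)).round(1).tolist())
r=least_squares(lambda q:(model(q)-W).ravel(),q0,x_scale=[.01]*3+[.1]*3); print(r.x.round(4),np.abs(r.fun).max().round(2))
E
```

```text
seen-pred home [[1.6, 1.2], [0.5, 0.1], [0.4, 0.3], [0.9, -0.2]]
[ 0.5442 -0.2439  0.152   0.1004  0.014  -0.0259] 0.37
```

```bash
python3 -m inch '[[0.01,0,0,0,0,0,0],[0.03,0,0,0,0,0,0],[0.04,0,0,0,0,0,0],[0.05,0,0,0,0,0,0],[0.052,0,0.01,0,0,0,0],[0.052,0,0.02,0,0,0,0],[0.052,0,0.03,0,0,0,0],[0.052,0,0.04,0,0,0,0],[0.052,0,0.045,0,0,0,0],[0.052,0,0.045,0,0,0,0]]' 20; python3 -c "
from h import *
st();go([.5442,-.2439,.328])"
```

```text
time: 29.7
ee_pos: [0.5444, -0.2427, 0.336]
orientation: [0.668, 0.744, -0.0, -0.001]
wrist_force: [0.2, 0.6, 0.3]
finger_gap: -0.0003
finger_force: 0.0
{'time': 29.7, 'ee_pos': [0.5444, -0.2427, 0.336], 'qpos': [0.0009, 0.4761, 0.4812, 1.7653, -0.2603, 0.965, 0.6942], 'wrist_force': [0.1875, 0.6323, 0.2672], 'finger_gap': -0.0003, 'finger_force': 0.0}
[[-0.108, 0.994, -0.001], [0.994, 0.108, 0.0], [0.0, -0.001, -1.0]]
shift [-0.0012 -0.0003  0.008 ] turn [0. 0. 0.]
```

```bash
python3 -m inch '[[0,0,0.002,0,0,0,0],[0,0,0.004,0,0,0,0],[0,0,0.006,0,0,0,0],[0,0,0.007,0,0,0,0],[0,0,0.008,0,0,0,0],[0,0,0.0085,0,0,0,0],[0,0,0.009,0,0,0,0],[0,0,0.009,0,0,0,0],[0,0,0.009,0,0,0,0],[0,0,0.009,0,0,0,0]]'
```

```text
time: 30.7
ee_pos: [0.5446, -0.2425, 0.3281]
orientation: [0.668, 0.744, -0.0, 0.0]
wrist_force: [0.2, 0.8, -0.9]
finger_gap: 0.0005
finger_force: 0.0
```

```bash
python3 -m inch '[[0,0,0.0002,0,0,0,0],[0,0,0.0004,0,0,0,0],[0,0,0.0006,0,0,0,0],[0,0,0.0008,0,0,0,0],[0,0,0.0008,0,0,0,0],[0,0,0.0008,0,0,0,0],[0,0,0.0008,0,0,0,0],[0,0,0.0008,0,0,0,0],[0,0,0.0008,0,0,0,0],[0,0,0.0008,0,0,0,0]]'
```

```text
time: 31.7
ee_pos: [0.5446, -0.2424, 0.3272]
orientation: [0.668, 0.744, -0.0, 0.0]
wrist_force: [0.8, 0.2, 0.6]
finger_gap: 0.0001
finger_force: 0.0
```

```bash
python3 -m inch '[[0,0,0.0002,0,0,0,0],[0,0,0.0004,0,0,0,0],[0,0,0.0006,0,0,0,0],[0,0,0.0008,0,0,0,0],[0,0,0.001,0,0,0,0],[0,0,0.001,0,0,0,0],[0,0,0.001,0,0,0,0],[0,0,0.001,0,0,0,0],[0,0,0.001,0,0,0,0],[0,0,0.001,0,0,0,0]]'
```

```text
time: 32.7
ee_pos: [0.5446, -0.2425, 0.3264]
orientation: [0.668, 0.744, 0.0, 0.0]
wrist_force: [-1.3, -0.0, 5.8]
finger_gap: -0.0004
finger_force: 2.7
```

Contact at 5.8 N comes at exactly the height expected with the gasket fully home. I'll lift clear and hand in.

```bash
python3 -m inch '[[0,0,-0.002,0,0,0,0],[0,0,-0.01,0,0,0,0],[0,0,-0.02,0,0,0,0],[0,0,-0.04,0,0,0,0],[0,0,-0.06,0,0,0,0],[0,0,-0.08,0,0,0,0],[0,0,-0.08,0,0,0,0],[0,0,-0.08,0,0,0,0],[0,0,-0.08,0,0,0,0],[0,0,-0.08,0,0,0,0]]'; python3 -c "
from h import *
print(ticket.finish_job())"
```

```text
time: 33.7
ee_pos: [0.5445, -0.2424, 0.4058]
orientation: [0.668, 0.744, -0.0, -0.0]
wrist_force: [0.3, -0.8, 0.6]
finger_gap: -0.0002
finger_force: 0.0
the job is handed in; nothing more can be done
None
```

The gasket lies flat on the filler's block with both studs through its holes, let go and the arm clear of it; I handed the job in at 33.7 s, and no verdict came back.

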